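# Load the stub arbor: spacer, gear, end cap

## Robot

A 6-joint arm with a two-finger parallel gripper is mounted at the origin on the work surface. World frame = base frame: x ahead of the robot, y to its left, z up, the work surface at z = 0. Lengths are in m, angles in degrees, forces in N, time in s.
With the tool pointing down it reaches from about 0.3 to 0.75 m from the base axis. Payload 8.5 kg.
Tool frame: the origin (TCP) lies between the finger pads; the fingertips stand env.finger_overhang ahead of it and the grasp point (between the pads) lies 2 mm behind it (env.finger_overhang is the distance from the TCP to the fingertips, in m); z points along the fingers, y is the line along which they close (so a half turn about z gives the same grasp; the last joint's range is limited). The gripper opens to 85 mm and grips with 20 to 120 N. Pads are 22 mm wide; open, the fingers measure 114 mm over their backs; the gripper's body (76 mm by 85 mm) begins 54 mm behind the grasp point. The pads swing forward as they close: fully open they stand 13 mm farther back than shut.
Start: joints at [-76.221, 21.807, 74.336, -0, 83.858, -12.336], TCP at [0.242, -0.494, 0.248] pointing down, gripper open.
Joint ranges: [-178.18, 178.18], [-50.72, 133.34], [12.68, 142.11], [-81.47, 261.47], [9.98, 163.14], [-165.26, 165.26]. Speed limits (degrees/s): [136.94, 136.94, 180, 180, 180, 180].

## Interface

Orientations are given as a 3x3 rotation matrix whose columns are the frame's x, y, z axes.
In Python, from rig import env gives the robot as it stands. The module is installed in compiled form; this text tells all that it offers.
- The arm moves only by the tool jog_arm, never from a script. Its arguments are lists of equal length, an entry for each row: "hand": the finger opening in m, from 0 to 0.0854; "travel": the shift along the world's x, y, z in m, a list of three; "yaw": the turn about the world's z in rad. A call has exactly 5 rows; each row shifts and turns the commanded pose from where the row before left it; what a row does not reach is not made up. A row lasts 1/8 s, in which the tool goes at most 62.5 mm and 10.7 degrees, less where a joint would pass 70% of its speed; a pose out of reach is approached as far as the arm can. A call is refused whole if a number of a shift passes 0.0625 or a number of a turn 0.188, either way. A call with a gripper value outside its range is refused whole. The fingers move at their own pace and stop on an object; "grip_force" is the grip in N (left out, the last holds). Time passes only in rows, so rows that do not move let the fingers close, or fill a call up. It gives the time, the measured TCP pose, the force, the opening and the grip force at its end, in the units of the state.
- env.observe(): the state, without advancing time (a new reading comes with each control period).
- env.get_image(name): name is "scene" or "top"; returns the picture (480x640x3 uint8, red, green, blue); there is no depth.
- env.calibration(name): a dict with "fx", "fy", "cx", "cy" (pixels), "position" and "rotation" of the camera in the world. Camera axes: x right, y down, z forward; pixel columns grow to the right and rows downward; lengths in m; the calibration is good to about 2 mm. A picture is of the moment at which its call begins. calibration takes no time and is no camera call.
- env.close_job(): hands the job in; it is judged then, once.
The state is a dict: "time_s": time; "q": joint angles; "qvel": joint speeds; "joint_efforts": joint torques, N m; "position": TCP position; "tool_rot": TCP orientation; "ft_force": force on the tool from outside, world axes, zero at the start; "wrist_torque": the same for the moment, N m; "grip_width": finger opening in m; "gripper_force": force on a finger pad.
Only numpy, scipy, OpenCV 4.12 (cv2) and the standard library are available. Lean on these libraries where they do the work, as an engineer would, in place of code of your own. Each camera call takes 0.05 s, during which the arm holds its last target. There are 200 camera calls.

## Task

Load the arbor on the green stand: slide on the brass spacer first, then the steel gear, then fit the red-handled end cap over the rod's end, mouth first, so that all three sit snug against each other and against the yellow stop collar (it is clamped at a different depth each time: find it by feel). Finish with a light steady push of about 10 N on the cap for half a second to settle the stack, then let go; the faces are ground, so push gently throughout, never pressing face on face with more than 15 N or forcing a part on the rod. Leave the dark roller and the tools, can and carton where they are.

Things in the scene. Friction and masses are not known exactly. Their poses are not given: they have to be found in the camera images.
- arbor: Green fixed stand (base 110 x 90 mm, upright with a round boss of radius 30 mm, top 160 mm over the table). Origin on the table under it. A steel rod, diameter 16 mm, sticks out level along the stand's own -y, its axis at x = 0, 130 mm above the table. The boss ends at y = -15 mm.
- rod_tip (a point): Centre of the rod's free end, 133 mm from the stand's origin along -y; axes as the stand (+y into the stand). The last 3 mm taper to diameter 11 mm. A rigid yellow stop collar (diameter 36, 14 mm long) is clamped on the rod, its face 74 to 100 mm in from this tip, differently each time and not reported: feel or see it. The loaded rod reaches 28 to 54 mm into the cap.
- rack: Fixed wooden base 80 x 300 x 12 mm with two aluminium rails along its own y (5 mm thick, inner faces 20 mm apart, outer faces 30 mm apart, tops 35 mm above the table) on which the parts lie with their axes along the rack's y. Origin on the table under its centre.
- spacer: Brass spacer, a plain ring: outer diameter 44, length 26, bore 18.4 mm, about 0.24 kg. Origin at its centre; bore along its y. On the rack its centre is 55 mm above the table. It lies in one of four places on the rack, mixed with the others.
- gear: Steel change gear: outer diameter 64 over the (look-only) teeth, solid diameter 60, thickness 20, bore 18.4 mm, about 0.36 kg. Origin at its centre; bore along its y. On the rack its centre is 63 mm above the table.
- cap: End cap, 64 mm long: steel flange, diameter 54, length 30 mm, at its open end, then a red round grip, diameter 32, length 34 mm, closed at the far end; bore 18.4 mm, 56 mm deep, about 0.22 kg. Origin on its axis where flange and grip meet: mouth at its y = +30 mm, grip to y = -34 mm (middle -17 mm). The mouth faces the rack's +y. On the rack its axis is 60 mm above the table. When home, its mouth touches the gear.
- roller: Dark solid steel roller, diameter 40, length 30 mm, no hole, also lying on the rack: leave it alone. Origin at its centre.
- wrench: Wrench lying on the table; leave alone.
- screwdriver: Screwdriver lying on the table; leave alone.
- can: Spray can standing on the table, 66 mm diameter, 150 mm tall; leave alone.
- carton: Yellow carton 120 x 80 x 50 mm; leave alone.
- hammer: Hammer lying on the table; leave alone.

How it is judged (in metres and radians):
On the way, in this order (a step that is already met when the one before it is completed fails the run):
1. the brass spacer is threaded on the rod, its centre at least 50 mm in from the tip (x of spacer in the frame of rod_tip between -0.003 and 0.003 m and z of spacer in the frame of rod_tip between -0.003 and 0.003 m and y of spacer in the frame of rod_tip between 0.05 and 0.09 m), for 0.2 s.
2. the gear is threaded on the rod, within 10 mm of the spacer (x of gear in the frame of rod_tip between -0.003 and 0.003 m and z of gear in the frame of rod_tip between -0.003 and 0.003 m and y of gear in the frame of spacer between -0.035 and -0.021 m), for 0.2 s.
3. spacer, gear and cap are snug on the rod against the stop collar, and the cap is pressed on with more than 6 N for 0.3 s (x of spacer in the frame of rod_tip between -0.003 and 0.003 m and z of spacer in the frame of rod_tip between -0.003 and 0.003 m and x of gear in the frame of rod_tip between -0.003 and 0.003 m and z of gear in the frame of rod_tip between -0.003 and 0.003 m and x of cap in the frame of rod_tip between -0.003 and 0.003 m and z of cap in the frame of rod_tip between -0.003 and 0.003 m and y of stop_collar in the frame of spacer between 0.0185 and 0.0215 m and y of gear in the frame of spacer between -0.025 and -0.021 m and y of cap in the frame of gear between -0.042 and -0.038 m and angle between the y axis of each of spacer, gear, cap and the y axis of rod_tip, either way round below 0.17 rad and contact force between cap and gear above 6 N), for 0.3 s.
At the end, for the whole second after the job is handed in: Spacer, gear and cap on the rod in that order, released and at rest, within 3 mm and 0.17 rad of its axis; spacer centre 20 +-1.5 mm from the stop collar's middle (13 mm from its face), gear centre 23 +-2 mm from the spacer's, cap origin 40 +-2 mm from the gear's (faces touching) (x of spacer in the frame of rod_tip between -0.003 and 0.003 m and z of spacer in the frame of rod_tip between -0.003 and 0.003 m and x of gear in the frame of rod_tip between -0.003 and 0.003 m and z of gear in the frame of rod_tip between -0.003 and 0.003 m and x of cap in the frame of rod_tip between -0.003 and 0.003 m and z of cap in the frame of rod_tip between -0.003 and 0.003 m and y of stop_collar in the frame of spacer between 0.0185 and 0.0215 m and y of gear in the frame of spacer between -0.025 and -0.021 m and y of cap in the frame of gear between -0.042 and -0.038 m and angle between the y axis of each of spacer, gear, cap and the y axis of rod_tip, either way round below 0.17 rad and linear speed of each of spacer, gear, cap below 0.01 m/s and not (contact force between the fingers and spacer above 0.05 N) and not (contact force between the fingers and gear above 0.05 N) and not (contact force between the fingers and cap above 0.05 N)).
It fails at once if cap, gear, spacer and collar pressed face to face with more than 15 N (contact force between cap and gear above 15 N or contact force between gear and spacer above 15 N or contact force between spacer and stop_collar above 15 N).
It fails at once if a part forced against the rod or its stand with more than 25 N (contact force between any of spacer, gear, cap and arbor above 25 N).
It fails at once if the dark roller or another bystander moved by more than 25 mm (distance of any of roller, wrench, screwdriver, can, carton, hammer from where it was at the start of the episode above 0.025 m).
It also fails if it takes over 72 s, if anything falls off the work surface, if the arm or the gripper's body presses on something with over 40 N, if the wrist force passes 120 N, or if a joint passes its speed limit or range.

## Working session

There is one attempt and no reset: what is moved stays moved. The work goes in short steps, Python scripts to look and compute and a tool call to move; the robot and the scene stay as the last step left them, time stands still between calls to the robot, and variables do not carry over. Pictures are saved under pics/ and viewed, at most 10 in all, crops included, and the job is handed in when it is done.

Besides the shell and the picture viewer there is one more tool, called as name(argument=value, ...) on one line, values as JSON. jog_arm: Moves the arm, as the interface text tells. Its arguments: {"type":"object","properties":{"hand":{"type":"array"},"travel":{"type":"array"},"yaw":{"type":"array"},"grip_force":{"type":"number"}},"required":["hand","travel","yaw"]}

```bash
mkdir -p pics
python3 - <<'E'
from rig import env
import cv2,numpy as np
for n in("scene","top"):
    im=env.get_image(n);cv2.imwrite(f"pics/{n}0.png",im[:,:,::-1])
    c=env.calibration(n);print(n,c)
s=env.observe();print(s['time_s'],s['position'],s['tool_rot'],s['grip_width'],s['ft_force'],env.finger_overhang)
E
```

```text
scene {'fx': 554.0337935351773, 'fy': 554.0337935351773, 'cx': 315.80012372574663, 'cy': 233.5507190238908, 'position': array([ 1.49782297, -0.87475864,  0.8935606 ]), 'rotation': array([[ 0.67022371,  0.39647373, -0.62738247],
       [ 0.74175504, -0.38574172,  0.5486372 ],
       [-0.02448736, -0.83307377, -0.55261964]])}
top {'fx': 456.5977319292779, 'fy': 456.5977319292779, 'cx': 314.7925399685407, 'cy': 235.35281911410624, 'position': array([ 0.52089594, -0.07606777,  1.34755619]), 'rotation': array([[ 0.02674348, -0.99863269,  0.04491697],
       [-0.99961723, -0.02639738,  0.008281  ],
       [-0.00708398, -0.04512124, -0.9989564 ]])}
0.1 [ 0.24203861 -0.49360417  0.24778457] [[ 8.97920317e-01  4.40157944e-01 -2.98671756e-04]
 [ 4.40157946e-01 -8.97919451e-01  1.28151373e-03]
 [ 2.95885269e-04 -1.28215996e-03 -9.99999134e-01]] 0.08530528519301199 [ 0.391489   -0.99231518  0.44049428] 0.017
```

View pics/top0.png

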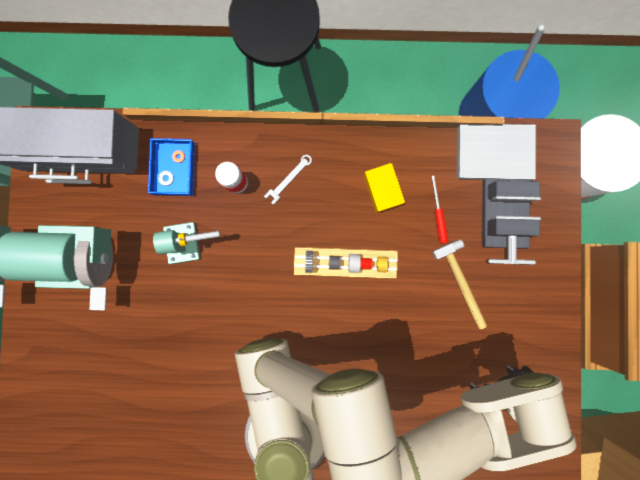

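View pics/scene0.png

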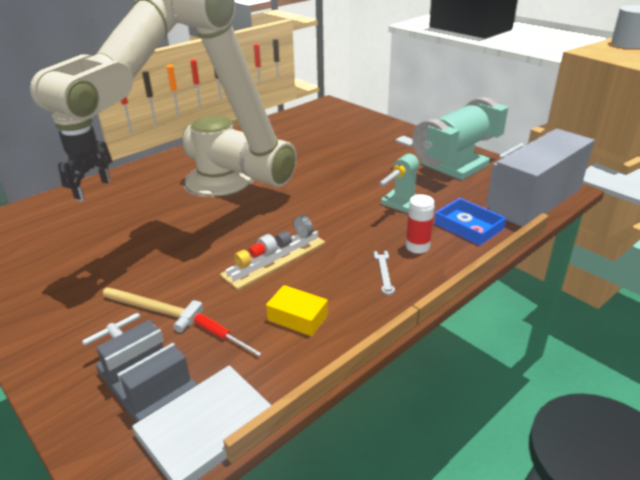

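The top view shows the rack at about (346,263). Left to right it holds the gear (308), the dark roller (335), the cap with flange at 354 and red grip at 367, and the brass spacer (383). The arbor is at (182,242) with its rod tip near (218,234). I'll enlarge both areas to measure them.

Run:
```python
import cv2,numpy as np
a=cv2.imread("pics/top0.png")
A=cv2.resize(a[235:290,285:405],None,fx=6,fy=6,interpolation=cv2.INTER_CUBIC)[:290]
B=cv2.resize(a[215:270,145:265],None,fx=6,fy=6,interpolation=cv2.INTER_CUBIC)[:300]
cv2.imwrite("pics/c.png",np.vstack([A,B]))
s=cv2.imread("pics/scene0.png")
A=cv2.resize(s[210:290,215:335],None,fx=5,fy=5,interpolation=cv2.INTER_CUBIC)[:,:]
B=cv2.resize(s[145:215,370:440],None,fx=5,fy=5,interpolation=cv2.INTER_CUBIC)
C=np.zeros((400,800,3),np.uint8);C[:400,:480]=A[:400,80:560];C[:350,480:800]=B[:350,:320];cv2.imwrite("pics/d.png",C)
```

```text
(no output)
```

View pics/c.png

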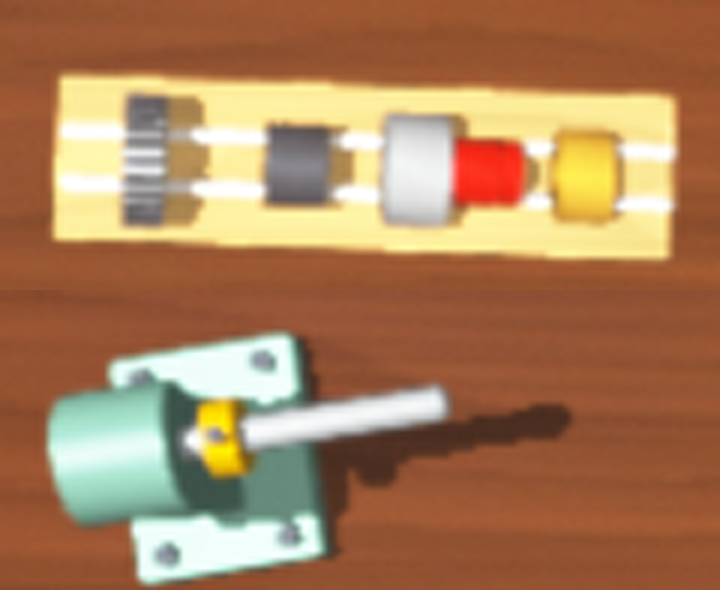

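View pics/d.png

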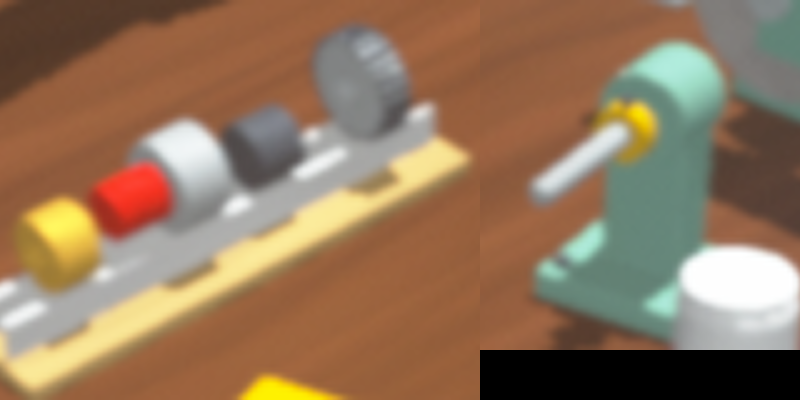

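The enlarged crops show the spacer, red grip, flange and gear clearly, all nearly along world y. The rod is tilted by about 8° in the image. Now I'll measure them by masks and rays.

```bash
cat > h.py <<'E'
import cv2,numpy as np
from rig import env
def ray(n,u,v):
    c=env.calibration(n);d=c['rotation']@np.array([(u-c['cx'])/c['fx'],(v-c['cy'])/c['fy'],1.]);return c['position'],d
def onz(n,u,v,z):
    p,d=ray(n,u,v);return p+d*(z-p[2])/d[2]
def blob(bgr,x0,y0,x1,y1,f):
    r=bgr[y0:y1,x0:x1];h=cv2.cvtColor(r,cv2.COLOR_BGR2HSV).astype(int)
    m=f(h[...,0],h[...,1],h[...,2]).astype(np.uint8)
    n,l,st,ce=cv2.connectedComponentsWithStats(m);i=1+np.argmax(st[1:,4])
    ys,xs=np.nonzero(l==i);rc=cv2.minAreaRect(np.c_[xs,ys].astype(np.float32))
    return ce[i]+[x0,y0],st[i],np.array(rc[0])+[x0,y0],rc[1:]
E
python3 - <<'E'
from h import *
a=cv2.imread("pics/top0.png")
# crop c coords -> pixels -> world
def P(x,y,z,b=0):
    u,v=((x+.5)/6-.5+(145 if b else 285),(y+.5-(290 if b else 0))/6-.5+(215 if b else 235));return onz("top",u,v,z).round(4)
for n,x,y,z in[("gear",146,160,.063),("roller",299,164,.05),("flangeL",383,170,.06),("flangeR",455,170,.06),("gripR",524,172,.06),("spacer",587,176,.055),("railL",60,157,.035),("railR",672,178,.035)]:print(n,P(x,y,z))
for n,x,y,z in[("tip",448,403,.13),("rodin",248,432.5,.13),("collarL",202,437,.13),("collarR",247,432,.13)]:print(n,P(x,y,z,1))
yl=lambda h,s,v:(h>18)&(h<32)&(s>190)&(v>150)
print("spacer",blob(a,372,253,395,275,lambda h,s,v:(h>15)&(h<32)&(s>150)&(v>120)))
print("red",blob(a,355,250,380,275,lambda h,s,v:((h<6)|(h>174))&(s>180)&(v>120)))
rod=blob(a,186,225,225,245,lambda h,s,v:(s<50)&(v>140));print("rod",rod)
h=cv2.cvtColor(a,cv2.COLOR_BGR2HSV)[228:242,186:224]
m=((h[...,1]<50)&(h[...,2]>140));ys,xs=np.nonzero(m);k=xs>6
vx,vy,x0,y0=cv2.fitLine(np.c_[xs[k],ys[k]].astype(np.float32),cv2.DIST_L2,0,.01,.01).ravel()
p=[onz("top",u,228+y0+vy/vx*(u-186-x0),.13) for u in(190,219.5)];d=p[1]-p[0];print(p,np.degrees(np.arctan2(d[0],-d[1])))
E
```

```text
gear [ 0.5054 -0.0509  0.063 ]
roller [ 0.5053 -0.123   0.05  ]
flangeL [ 0.5037 -0.162   0.06  ]
flangeR [ 0.5046 -0.1958  0.06  ]
gripR [ 0.5045 -0.2281  0.06  ]
spacer [ 0.5034 -0.2583  0.055 ]
railL [ 0.5054 -0.0091  0.035 ]
railR [ 0.5032 -0.3017  0.035 ]
tip [0.5741 0.1895 0.13  ]
rodin [0.5586 0.2783 0.13  ]
collarL [0.556  0.2988 0.13  ]
collarR [0.5588 0.2788 0.13  ]
spacer (array([381.96666667, 264.04      ]), array([  5,   4,  11,  15, 150], dtype=int32), array([382., 264.]), ((14.0, 10.0), 90.0))
red (array([365.77981651, 263.36697248]), array([  6,   8,  11,  11, 109], dtype=int32), array([366., 263.]), ((10.0, 10.0), 90.0))
rod (array([201.95477387, 235.75879397]), array([  0,   6,  34,  11, 199], dtype=int32), array([202.24324608, 235.45945835]), ((6.247160911560059, 33.866188049316406), 80.53767395019531))
[array([0.56251556, 0.267513  , 0.13      ]), array([0.57442291, 0.18889035, 0.13      ])] 8.611963842078817
```

jog_arm(hand=[0.07,0.07,0.07,0.07,0.07], travel=[[0.0327,0.0294,-0.01],[0.0327,0.0294,-0.01],[0.0327,0.0294,-0.01],[0.0327,0.0294,-0.01],[0.0327,0.0294,-0.01]], yaw=[0.1385,0.1385,0.1385,0.1385,0.1385], grip_force=30)

```text
time_s: 0.72
position: [0.4065, -0.3457, 0.1978]
tool_rot: [[0.406, 0.914, -0.0], [0.914, -0.406, 0.0], [0.0, -0.0, -1.0]]
ft_force: [-0.8, -0.6, 0.7]
grip_width: 0.07
gripper_force: 0.0
```

jog_arm(hand=[0.07,0.07,0.07,0.07,0.07], travel=[[0.0327,0.0294,-0.02],[0.0327,0.0294,-0.02],[0.0327,0.0294,-0.02],[0,0,-0.02],[0,0,0]], yaw=[0.1385,0.1385,0.1385,0,0])

```text
time_s: 1.35
position: [0.5033, -0.2579, 0.1169]
tool_rot: [[0.006, 1.0, -0.003], [1.0, -0.006, 0.002], [0.002, -0.003, -1.0]]
ft_force: [-0.6, -0.3, -0.1]
grip_width: 0.0697
gripper_force: 0.0
```

jog_arm(hand=[0.07,0.07,0.07,0.07,0.07], travel=[[0,0,-0.02],[0,0,-0.02],[0,0,-0.015],[0,0,-0.01],[0,0,0]], yaw=[0,0,0,0,0])

```text
time_s: 1.98
position: [0.5036, -0.2587, 0.0531]
tool_rot: [[0.007, 1.0, -0.001], [1.0, -0.007, 0.0], [0.0, -0.001, -1.0]]
ft_force: [0.2, -1.1, 1.1]
grip_width: 0.07
gripper_force: 0.0
```

jog_arm(hand=[0.04,0.03,0.03,0.03,0.03], travel=[[0,0,0],[0,0,0],[0,0,0],[0,0,0],[0,0,0]], yaw=[0,0,0,0,0])

```text
time_s: 2.6
position: [0.5038, -0.2588, 0.0541]
tool_rot: [[0.007, 1.0, 0.001], [1.0, -0.007, -0.001], [-0.001, 0.001, -1.0]]
ft_force: [-2.4, -0.0, 5.7]
grip_width: 0.0422
gripper_force: 30.4
```

jog_arm(hand=[0.06,0.06,0.06,0.06,0.03], travel=[[0,0,0],[0,0,0],[0,0,-0.004],[0,0,-0.004],[0,0,0]], yaw=[0,0,0,0,0])

```text
time_s: 3.22
position: [0.5035, -0.2585, 0.0448]
tool_rot: [[0.007, 1.0, -0.001], [1.0, -0.007, 0.001], [0.001, -0.001, -1.0]]
ft_force: [-1.4, -0.3, 1.2]
grip_width: 0.0432
gripper_force: 1.7
```

jog_arm(hand=[0.03,0.03,0.03,0.03,0.03], travel=[[0,0,0],[0,0,0],[0,0,0],[0,0,0],[0,0,0]], yaw=[0,0,0,0,0])

```text
time_s: 3.85
position: [0.5037, -0.2586, 0.0453]
tool_rot: [[0.007, 1.0, 0.0], [1.0, -0.007, -0.0], [-0.0, 0.0, -1.0]]
ft_force: [0.1, 1.3, -2.5]
grip_width: 0.0425
gripper_force: 30.9
```

jog_arm(hand=[0.03,0.03,0.03,0.03,0.03], travel=[[0,0,0.025],[0,0,0.05],[0.0097,0.051,0],[0.0097,0.051,0],[0.0097,0.051,0]], yaw=[0,0,0.0222,0.0222,0.0222])

```text
time_s: 4.47
position: [0.5329, -0.1042, 0.1205]
tool_rot: [[-0.06, 0.998, 0.0], [0.998, 0.06, -0.0], [-0.0, 0.0, -1.0]]
ft_force: [1.0, 0.5, -1.5]
grip_width: 0.0422
gripper_force: 31.3
```

jog_arm(hand=[0.03,0.03,0.03,0.03,0.03], travel=[[0.0097,0.051,0],[0.0097,0.051,0],[0.0097,0.051,0],[0.0097,0.051,0],[0.0097,0.051,0]], yaw=[0.0222,0.0222,0.0222,0.0222,0.0222])

```text
time_s: 5.1
position: [0.5814, 0.1511, 0.1204]
tool_rot: [[-0.171, 0.985, 0.0], [0.985, 0.171, -0.0], [-0.0, 0.0, -1.0]]
ft_force: [0.3, -0.2, -2.0]
grip_width: 0.0425
gripper_force: 31.3
```

jog_arm(hand=[0.03,0.03,0.03,0.03,0.03], travel=[[0,0,0],[0,0,0],[0,0,0],[0,0,0],[0,0,0]], yaw=[0,0,0,0,0])

```text
time_s: 5.72
position: [0.5813, 0.1488, 0.1204]
tool_rot: [[-0.169, 0.986, -0.0], [0.986, 0.169, -0.0], [-0.0, -0.0, -1.0]]
ft_force: [-0.1, 0.5, -2.1]
grip_width: 0.0423
gripper_force: 31.4
```

Run:
```python
from h import *
r=[]
for n,w in(("top",(150,210,270,265)),("scene",(340,130,460,220))):
    im=env.get_image(n)[:,:,::-1];cv2.imwrite(f"pics/{n}1.png",im)
    x0,y0,x1,y1=w;r.append(cv2.resize(im[y0:y1,x0:x1],None,fx=5 if n=="scene" else 6,fy=5 if n=="scene" else 6,interpolation=cv2.INTER_CUBIC))
print([a.shape for a in r])
cv2.imwrite("pics/e.png",r[0]);cv2.imwrite("pics/f.png",r[1]);print(env.observe()['position'],env.observe()['ft_force'],env.observe()['time_s'])
```

```text
[(330, 720, 3), (450, 600, 3)]
[0.58133527 0.1490524  0.12036889] [ 1.14974935 -0.4005893  -2.20850751] 5.825
```

View pics/f.png

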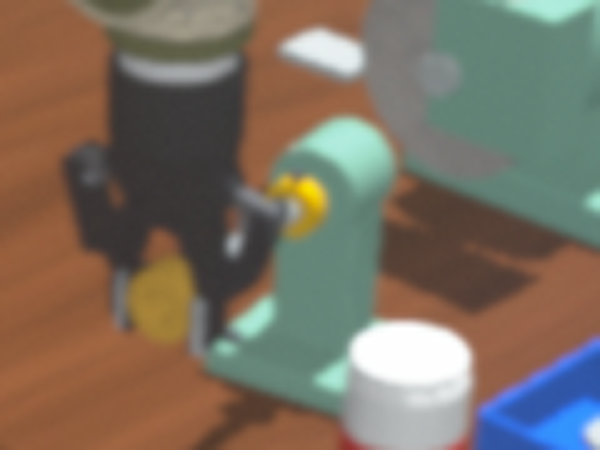

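The picture shows the spacer held between the pads, face centre near (163,300). The rod tip is hidden behind the finger. I'll check the tip and spacer by projection across both views.

Run:
```python
from h import *
def proj(n,X):
    c=env.calibration(n);q=c['rotation'].T@(np.array(X)-c['position']);return np.array([c['fx']*q[0]/q[2]+c['cx'],c['fy']*q[1]/q[2]+c['cy']]).round(1)
def tri(a,b):
    (p,d),(q,e)=ray("top",*a),ray("scene",*b);d/=np.linalg.norm(d);e/=np.linalg.norm(e)
    t=np.linalg.lstsq(np.c_[d,-e],q-p,rcond=None)[0];return p+d*t[0],q+e*t[1]
print("tip tri",tri((219.2,233.4),(381.7,182.6)))
print("tip proj scene",proj("scene",(.5742,.1893,.13)),"top",proj("top",(.5742,.1893,.13)))
print("spacer face proj",proj("scene",(.5836,.136,.1304)),"seen",(372.1,189.6))
b=cv2.imread("pics/scene1.png")
print(blob(b,355,170,390,210,lambda h,s,v:(h>15)&(h<32)&(s>120)&(v>60)))
a=cv2.imread("pics/scene0.png")
h=cv2.cvtColor(a,cv2.COLOR_BGR2HSV)[164:190,370:398];m=(h[...,1]<60)&(h[...,2]>110);print('\n'.join(''.join('#' if c else '.' for c in r) for r in m))
```

```text
tip tri (array([0.57384633, 0.18835239, 0.13609619]), array([0.57403036, 0.18854849, 0.13614704]))
tip proj scene [381.8 184.4] top [219.3 233.4]
spacer face proj [371.5 191.9] seen (372.1, 189.6)
(array([371.9281768 , 189.33701657]), array([ 11,  11,  13,  18, 181], dtype=int32), array([372. , 189.5]), ((17.0, 12.0), 90.0))
........................####
............................
............................
............................
............................
............................
.........................###
........................####
......................######
....................########
...................#########
..................##########
.................##########.
...............############.
..............##############
.............##########..###
...........##########....###
..........##########.....##.
..........#########......###
..........#######........###
..........######.........##.
...........###...........##.
.........................##.
.........................##.
........................###.
......................####..
```

View pics/e.png

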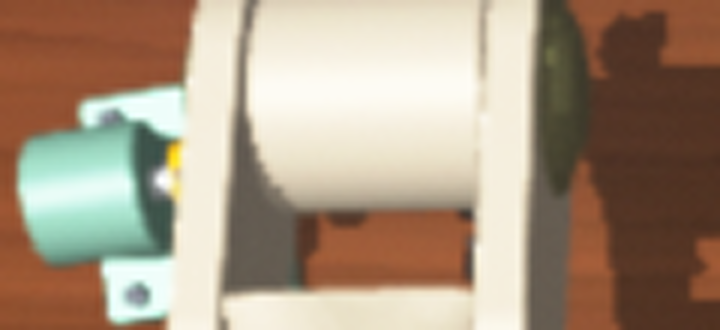

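jog_arm(hand=[0.03,0.03,0.03,0.03,0.03], travel=[[-0.0022,0.0123,-0.0004],[-0.0022,0.0123,0],[0,0,0],[0,0,0],[0,0,0]], yaw=[0,0,0,0,0])

```text
time_s: 6.45
position: [0.577, 0.1737, 0.1199]
tool_rot: [[-0.169, 0.986, 0.0], [0.986, 0.169, -0.0], [-0.0, 0.0, -1.0]]
ft_force: [0.3, -0.3, -1.2]
grip_width: 0.0421
gripper_force: 31.4
```

jog_arm(hand=[0.03,0.03,0.03,0.03,0.03], travel=[[-0.0003,0.002,0],[-0.0003,0.002,0],[-0.0003,0.002,0],[0,0,0],[0,0,0]], yaw=[0,0,0,0,0])

```text
time_s: 7.08
position: [0.576, 0.18, 0.1199]
tool_rot: [[-0.17, 0.985, 0.0], [0.985, 0.17, -0.0], [-0.0, 0.0, -1.0]]
ft_force: [0.3, -0.1, -1.7]
grip_width: 0.0425
gripper_force: 31.4
```

jog_arm(hand=[0.03,0.03,0.03,0.03,0.03], travel=[[-0.0003,0.0015,0],[-0.0003,0.0015,0],[-0.0002,0.0015,0],[0,0,0],[0,0,0]], yaw=[0,0,0,0,0])

```text
time_s: 7.7
position: [0.5752, 0.1845, 0.1199]
tool_rot: [[-0.17, 0.985, 0.0], [0.985, 0.17, -0.0], [-0.0, 0.0, -1.0]]
ft_force: [0.6, 0.6, -2.0]
grip_width: 0.0424
gripper_force: 31.4
```

jog_arm(hand=[0.03,0.03,0.03,0.03,0.03], travel=[[-0.0003,0.0015,0],[-0.0003,0.0015,0],[0,0,0],[0,0,0],[0,0,0]], yaw=[0,0,0,0,0])

```text
time_s: 8.32
position: [0.5746, 0.1874, 0.1199]
tool_rot: [[-0.17, 0.985, -0.0], [0.985, 0.17, 0.0], [0.0, -0.0, -1.0]]
ft_force: [-0.1, -0.8, -2.1]
grip_width: 0.0425
gripper_force: 31.4
```

jog_arm(hand=[0.03,0.03,0.03,0.03,0.03], travel=[[-0.0009,0.005,0],[-0.0009,0.005,0],[-0.0009,0.005,0],[0,0,0],[0,0,0]], yaw=[0,0,0,0,0])

```text
time_s: 8.95
position: [0.5719, 0.2025, 0.1199]
tool_rot: [[-0.17, 0.985, -0.0], [0.985, 0.17, -0.0], [-0.0, -0.0, -1.0]]
ft_force: [0.6, -0.2, -2.3]
grip_width: 0.0427
gripper_force: 31.4
```

jog_arm(hand=[0.03,0.03,0.03,0.03,0.03], travel=[[-0.0009,0.005,0],[-0.0009,0.005,0],[-0.0009,0.005,0],[0,0,0],[0,0,0]], yaw=[0,0,0,0,0])

```text
time_s: 9.57
position: [0.5692, 0.2174, 0.1199]
tool_rot: [[-0.17, 0.985, -0.0], [0.985, 0.17, -0.0], [-0.0, -0.0, -1.0]]
ft_force: [0.5, 0.2, -1.5]
grip_width: 0.0426
gripper_force: 31.4
```

jog_arm(hand=[0.03,0.03,0.03,0.03,0.03], travel=[[-0.0009,0.005,0],[-0.0009,0.005,0],[-0.0009,0.005,0],[0,0,0],[0,0,0]], yaw=[0,0,0,0,0])

```text
time_s: 10.2
position: [0.5665, 0.2325, 0.1199]
tool_rot: [[-0.17, 0.985, 0.0], [0.985, 0.17, -0.0], [-0.0, 0.0, -1.0]]
ft_force: [0.5, 0.3, -0.6]
grip_width: 0.0422
gripper_force: 31.4
```

jog_arm(hand=[0.03,0.03,0.03,0.03,0.03], travel=[[-0.0009,0.005,0],[-0.0009,0.005,0],[-0.0005,0.003,0],[0,0,0],[0,0,0]], yaw=[0,0,0,0,0])

```text
time_s: 10.82
position: [0.5642, 0.2454, 0.1199]
tool_rot: [[-0.17, 0.985, -0.0], [0.985, 0.17, -0.0], [-0.0, -0.0, -1.0]]
ft_force: [0.2, 0.1, -2.0]
grip_width: 0.0423
gripper_force: 31.4
```

jog_arm(hand=[0.03,0.03,0.03,0.03,0.03], travel=[[-0.0002,0.001,0],[-0.0002,0.001,0],[-0.0002,0.001,0],[0,0,0],[0,0,0]], yaw=[0,0,0,0,0])

```text
time_s: 11.45
position: [0.5636, 0.2484, 0.1199]
tool_rot: [[-0.17, 0.985, 0.0], [0.985, 0.17, 0.0], [-0.0, 0.0, -1.0]]
ft_force: [0.0, -0.1, -2.3]
grip_width: 0.0427
gripper_force: 31.4
```

jog_arm(hand=[0.03,0.03,0.03,0.03,0.03], travel=[[-0.0002,0.001,0],[-0.0002,0.001,0],[0,0,0],[0,0,0],[0,0,0]], yaw=[0,0,0,0,0])

```text
time_s: 12.08
position: [0.5632, 0.2504, 0.1199]
tool_rot: [[-0.17, 0.985, 0.0], [0.985, 0.17, -0.0], [-0.0, 0.0, -1.0]]
ft_force: [-0.5, -0.1, -1.9]
grip_width: 0.0424
gripper_force: 31.4
```

jog_arm(hand=[0.03,0.03,0.03,0.03,0.03], travel=[[-0.0002,0.001,0],[-0.0002,0.001,0],[0,0,0],[0,0,0],[0,0,0]], yaw=[0,0,0,0,0], grip_force=20)

```text
time_s: 12.7
position: [0.5628, 0.2524, 0.1199]
tool_rot: [[-0.17, 0.985, -0.0], [0.985, 0.17, 0.0], [0.0, -0.0, -1.0]]
ft_force: [0.2, -0.0, -1.8]
grip_width: 0.0423
gripper_force: 31.4
```

jog_arm(hand=[0.03,0.03,0.03,0.03,0.03], travel=[[-0.0002,0.001,0],[-0.0002,0.001,0],[0,0,0],[0,0,0],[0,0,0]], yaw=[0,0,0,0,0])

```text
time_s: 13.32
position: [0.5624, 0.2545, 0.1199]
tool_rot: [[-0.17, 0.985, -0.0], [0.985, 0.17, -0.0], [0.0, -0.0, -1.0]]
ft_force: [-0.3, -0.6, -1.6]
grip_width: 0.0425
gripper_force: 31.4
```

jog_arm(hand=[0.03,0.03,0.03,0.03,0.03], travel=[[-0.0002,0.001,0],[-0.0001,0.001,0],[0,0,0],[0,0,0],[0,0,0]], yaw=[0,0,0,0,0])

```text
time_s: 13.95
position: [0.5621, 0.2564, 0.1199]
tool_rot: [[-0.17, 0.985, 0.0], [0.985, 0.17, -0.0], [-0.0, 0.0, -1.0]]
ft_force: [-0.6, -0.8, -1.1]
grip_width: 0.0426
gripper_force: 31.4
```

jog_arm(hand=[0.03,0.03,0.03,0.03,0.03], travel=[[-0.0002,0.001,0],[0,0,0],[0,0,0],[0,0,0],[0,0,0]], yaw=[0,0,0,0,0])

```text
time_s: 14.58
position: [0.5619, 0.2574, 0.1199]
tool_rot: [[-0.17, 0.985, -0.0], [0.985, 0.17, 0.0], [0.0, -0.0, -1.0]]
ft_force: [-0.0, -0.1, -1.3]
grip_width: 0.0425
gripper_force: 31.4
```

jog_arm(hand=[0.03,0.03,0.03,0.03,0.03], travel=[[-0.0002,0.001,0],[-0.0002,0.001,0],[0,0,0],[0,0,0],[0,0,0]], yaw=[0,0,0,0,0])

```text
time_s: 15.2
position: [0.5615, 0.2595, 0.1199]
tool_rot: [[-0.17, 0.985, -0.0], [0.985, 0.17, -0.0], [-0.0, -0.0, -1.0]]
ft_force: [0.6, -0.3, -1.5]
grip_width: 0.0424
gripper_force: 31.4
```

jog_arm(hand=[0.03,0.03,0.03,0.03,0.03], travel=[[-0.0002,0.001,0],[-0.0002,0.001,0],[0,0,0],[0,0,0],[0,0,0]], yaw=[0,0,0,0,0])

```text
time_s: 15.82
position: [0.5611, 0.2614, 0.1199]
tool_rot: [[-0.17, 0.985, -0.0], [0.985, 0.17, -0.0], [-0.0, -0.0, -1.0]]
ft_force: [0.5, -0.3, -1.8]
grip_width: 0.0421
gripper_force: 31.4
```

jog_arm(hand=[0.03,0.03,0.03,0.03,0.03], travel=[[-0.0002,0.001,0],[-0.0002,0.001,0],[0,0,0],[0,0,0],[0,0,0]], yaw=[0,0,0,0,0])

```text
time_s: 16.45
position: [0.5607, 0.2634, 0.1199]
tool_rot: [[-0.17, 0.985, -0.0], [0.985, 0.17, -0.0], [-0.0, -0.0, -1.0]]
ft_force: [0.6, -0.3, -2.2]
grip_width: 0.0426
gripper_force: 31.4
```

jog_arm(hand=[0.03,0.03,0.03,0.03,0.03], travel=[[-0.0002,0.001,0],[-0.0002,0.001,0],[0,0,0],[0,0,0],[0,0,0]], yaw=[0,0,0,0,0])

```text
time_s: 17.08
position: [0.5604, 0.2648, 0.1199]
tool_rot: [[-0.17, 0.986, -0.0], [0.986, 0.17, -0.001], [-0.001, -0.0, -1.0]]
ft_force: [1.5, -5.3, -3.1]
grip_width: 0.0425
gripper_force: 31.4
```

Contact with the collar: −5.3 N, with the spacer centre at about 77 mm in. Now I'll release and rise.

jog_arm(hand=[0.045,0.05,0.055,0.06,0.06], travel=[[0,0,0],[0,0,0],[0,0,0],[0,0,0],[0,0,0]], yaw=[0,0,0,0,0])

```text
time_s: 17.7
position: [0.5603, 0.2655, 0.1199]
tool_rot: [[-0.17, 0.985, -0.0], [0.985, 0.17, 0.0], [0.0, -0.0, -1.0]]
ft_force: [-0.5, 0.7, -0.4]
grip_width: 0.0598
gripper_force: 0.0
```

jog_arm(hand=[0.06,0.06,0.07,0.085,0.085], travel=[[0,0,0.015],[0,0,0.03],[0,0,0.04],[-0.0069,-0.0395,0],[-0.0069,-0.0395,-0.01]], yaw=[0,0,0,-0.022,-0.022])

```text
time_s: 18.32
position: [0.5467, 0.1859, 0.1969]
tool_rot: [[-0.127, 0.992, 0.004], [0.992, 0.127, 0.0], [-0.0, 0.004, -1.0]]
ft_force: [-0.6, 0.3, -0.5]
grip_width: 0.0848
gripper_force: 0.0
```

jog_arm(hand=[0.085,0.085,0.085,0.085,0.085], travel=[[-0.0069,-0.0395,-0.01],[-0.0069,-0.0395,-0.01],[-0.0069,-0.0395,-0.01],[-0.0069,-0.0395,-0.01],[-0.0069,-0.0395,-0.01]], yaw=[-0.022,-0.022,-0.022,-0.022,-0.022])

```text
time_s: 18.95
position: [0.512, -0.0124, 0.1458]
tool_rot: [[-0.016, 1.0, 0.002], [1.0, 0.016, -0.0], [-0.0, 0.002, -1.0]]
ft_force: [-0.4, 0.7, -0.3]
grip_width: 0.085
gripper_force: 0.0
```

jog_arm(hand=[0.085,0.085,0.085,0.085,0.085], travel=[[-0.0069,-0.0395,-0.01],[0,0,0],[0,0,0],[0,0,0],[0,0,0]], yaw=[-0.022,0,0,0,0])

```text
time_s: 19.58
position: [0.5053, -0.0498, 0.1352]
tool_rot: [[0.004, 1.0, 0.001], [1.0, -0.004, -0.0], [-0.0, 0.001, -1.0]]
ft_force: [0.1, 0.1, 0.4]
grip_width: 0.0851
gripper_force: 0.0
```

Run:
```python
from h import *
for n,w in(("top",(165,205,285,290)),("scene",(340,130,460,220))):
    im=env.get_image(n)[:,:,::-1];cv2.imwrite(f"pics/{n}2.png",im)
a=cv2.imread("pics/top2.png")[215:265,145:245];b=cv2.imread("pics/scene2.png")[145:215,370:440]
C=np.zeros((350,800,3),np.uint8);C[:225,:450]=cv2.resize(a,(450,225),interpolation=2);C[:,450:]=cv2.resize(b,(350,350),interpolation=2);cv2.imwrite("pics/g.png",C)
```

```text
(no output)
```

View pics/g.png

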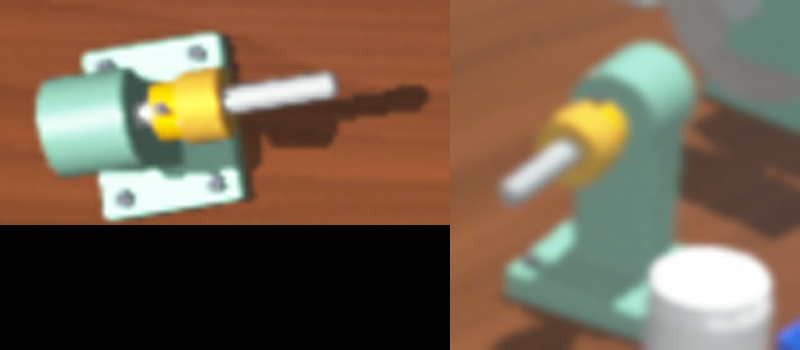

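The spacer sits on the rod against the collar, brass at (200,105) in the crop. Next is the gear.

jog_arm(hand=[0.085,0.085,0.085,0.085,0.085], travel=[[0,-0.001,-0.03],[0,0,-0.03],[0,0,-0.015],[0,0,-0.007],[0,0,0]], yaw=[0,0,0,0,0], grip_force=30)

```text
time_s: 20.3
position: [0.5052, -0.0514, 0.053]
tool_rot: [[0.005, 1.0, -0.0], [1.0, -0.005, 0.0], [0.0, -0.0, -1.0]]
ft_force: [-0.8, 0.2, -0.4]
grip_width: 0.085
gripper_force: 0.0
```

jog_arm(hand=[0.065,0.05,0.05,0.05,0.05], travel=[[0,0,0],[0,0,0],[0,0,0],[0,0,0],[0,0,0]], yaw=[0,0,0,0,0])

```text
time_s: 20.92
position: [0.5053, -0.0516, 0.0536]
tool_rot: [[0.005, 1.0, 0.001], [1.0, -0.005, -0.0], [-0.0, 0.001, -1.0]]
ft_force: [-1.6, -0.1, 6.4]
grip_width: 0.0579
gripper_force: 31.5
```

jog_arm(hand=[0.075,0.075,0.075,0.06,0.05], travel=[[0,0,0],[0,0,0],[0,0,-0.005],[0,0,0],[0,0,0]], yaw=[0,0,0,0,0])

```text
time_s: 21.55
position: [0.505, -0.0515, 0.0477]
tool_rot: [[0.005, 1.0, -0.0], [1.0, -0.005, 0.0], [0.0, -0.0, -1.0]]
ft_force: [-0.1, 0.1, -1.9]
grip_width: 0.0581
gripper_force: 32.9
```

jog_arm(hand=[0.05,0.05,0.05,0.05,0.05], travel=[[0,0,0],[0,0,0],[0,0,0],[0,0,0],[0,0,0]], yaw=[0,0,0,0,0])

```text
time_s: 22.18
position: [0.505, -0.0515, 0.0479]
tool_rot: [[0.005, 1.0, -0.0], [1.0, -0.005, 0.0], [0.0, -0.0, -1.0]]
ft_force: [0.0, -0.1, -3.1]
grip_width: 0.058
gripper_force: 32.8
```

jog_arm(hand=[0.05,0.05,0.05,0.05,0.05], travel=[[0,0,0.03],[0,0,0.037],[0.0153,0.0401,0],[0.0153,0.0401,0],[0.0153,0.0401,0]], yaw=[0,0,0.0356,0.0356,0.0356])

```text
time_s: 22.8
position: [0.5512, 0.07, 0.1149]
tool_rot: [[-0.102, 0.995, -0.0], [0.995, 0.102, -0.0], [-0.0, -0.0, -1.0]]
ft_force: [0.9, -1.1, -3.8]
grip_width: 0.0577
gripper_force: 34.5
```

jog_arm(hand=[0.05,0.05,0.05,0.05,0.05], travel=[[0.0153,0.0401,0],[0.0153,0.0401,0],[0,0,0],[0,0,0],[0,0,0]], yaw=[0.0356,0.0356,0,0,0])

```text
time_s: 23.42
position: [0.5814, 0.1481, 0.1149]
tool_rot: [[-0.17, 0.985, -0.0], [0.985, 0.17, -0.0], [-0.0, -0.001, -1.0]]
ft_force: [0.7, 0.4, -2.4]
grip_width: 0.0577
gripper_force: 34.5
```

jog_arm(hand=[0.05,0.05,0.05,0.05,0.05], travel=[[-0.0022,0.013,0],[-0.0022,0.013,0],[0,0.0015,0],[-0.0002,0.0015,0],[0,0,0]], yaw=[0,0,0,0,0])

```text
time_s: 24.05
position: [0.577, 0.1779, 0.1149]
tool_rot: [[-0.172, 0.985, -0.0], [0.985, 0.172, -0.0], [-0.0, -0.0, -1.0]]
ft_force: [-0.6, 0.2, -4.0]
grip_width: 0.058
gripper_force: 34.5
```

jog_arm(hand=[0.05,0.05,0.05,0.05,0.05], travel=[[-0.0003,0.0015,0],[-0.0003,0.0015,0],[-0.0003,0.0015,0],[0,0,0],[0,0,0]], yaw=[0,0,0,0,0])

```text
time_s: 24.68
position: [0.5761, 0.1824, 0.1149]
tool_rot: [[-0.172, 0.985, -0.0], [0.985, 0.172, -0.0], [-0.0, -0.0, -1.0]]
ft_force: [0.1, 0.1, -2.2]
grip_width: 0.0578
gripper_force: 34.5
```

jog_arm(hand=[0.05,0.05,0.05,0.05,0.05], travel=[[-0.0003,0.0015,0],[-0.0003,0.0015,0],[0,0,0],[0,0,0],[0,0,0]], yaw=[0,0,0,0,0])

```text
time_s: 25.3
position: [0.5755, 0.1854, 0.1149]
tool_rot: [[-0.172, 0.985, 0.0], [0.985, 0.172, 0.0], [0.0, 0.0, -1.0]]
ft_force: [0.1, 0.3, -3.9]
grip_width: 0.0576
gripper_force: 34.5
```

jog_arm(hand=[0.05,0.05,0.05,0.05,0.05], travel=[[-0.0014,0.005,0],[-0.0009,0.005,0],[-0.0009,0.005,0],[0,0,0],[0,0,0]], yaw=[0,0,0,0,0])

```text
time_s: 25.92
position: [0.5723, 0.2005, 0.1149]
tool_rot: [[-0.172, 0.985, 0.0], [0.985, 0.172, -0.0], [-0.0, 0.0, -1.0]]
ft_force: [-0.1, -0.1, -3.1]
grip_width: 0.058
gripper_force: 34.5
```

jog_arm(hand=[0.05,0.05,0.05,0.05,0.05], travel=[[-0.0009,0.005,0],[-0.0009,0.005,0],[-0.0009,0.005,0],[0,0,0],[0,0,0]], yaw=[0,0,0,0,0])

```text
time_s: 26.55
position: [0.5696, 0.2154, 0.1149]
tool_rot: [[-0.172, 0.985, -0.0], [0.985, 0.172, -0.0], [-0.0, -0.0, -1.0]]
ft_force: [-0.4, 0.2, -2.5]
grip_width: 0.0581
gripper_force: 34.5
```

jog_arm(hand=[0.05,0.05,0.05,0.05,0.05], travel=[[-0.0009,0.005,0],[-0.0009,0.005,0],[-0.0005,0.003,0],[0,0,0],[0,0,0]], yaw=[0,0,0,0,0])

```text
time_s: 27.18
position: [0.5673, 0.2284, 0.1149]
tool_rot: [[-0.172, 0.985, 0.0], [0.985, 0.172, -0.0], [-0.0, 0.0, -1.0]]
ft_force: [-0.5, 0.3, -3.4]
grip_width: 0.0582
gripper_force: 34.5
```

jog_arm(hand=[0.05,0.05,0.05,0.05,0.05], travel=[[-0.0003,0.002,0],[-0.0003,0.002,0],[-0.0003,0.002,0],[0,0,0],[0,0,0]], yaw=[0,0,0,0,0])

```text
time_s: 27.8
position: [0.5664, 0.2345, 0.1149]
tool_rot: [[-0.172, 0.985, -0.0], [0.985, 0.172, -0.0], [-0.0, -0.0, -1.0]]
ft_force: [-0.1, -0.4, -3.8]
grip_width: 0.058
gripper_force: 34.5
```

jog_arm(hand=[0.05,0.05,0.05,0.05,0.05], travel=[[-0.0002,0.001,0],[-0.0002,0.001,0],[0,0,0],[0,0,0],[0,0,0]], yaw=[0,0,0,0,0])

```text
time_s: 28.42
position: [0.566, 0.2364, 0.1149]
tool_rot: [[-0.172, 0.985, -0.0], [0.985, 0.172, -0.0], [0.0, -0.0, -1.0]]
ft_force: [-0.2, -0.4, -3.3]
grip_width: 0.0582
gripper_force: 34.5
```

jog_arm(hand=[0.05,0.05,0.05,0.05,0.05], travel=[[-0.0002,0.001,0],[0,0,0],[0,0,0],[0,0,0],[0,0,0]], yaw=[0,0,0,0,0])

```text
time_s: 29.05
position: [0.5658, 0.2375, 0.1149]
tool_rot: [[-0.172, 0.985, -0.0], [0.985, 0.172, 0.0], [0.0, -0.0, -1.0]]
ft_force: [0.4, 0.2, -4.2]
grip_width: 0.0579
gripper_force: 34.5
```

jog_arm(hand=[0.05,0.05,0.05,0.05,0.05], travel=[[-0.0002,0.001,0],[-0.0001,0.0008,0],[0,0,0],[0,0,0],[0,0,0]], yaw=[0,0,0,0,0])

```text
time_s: 29.68
position: [0.5655, 0.2392, 0.1149]
tool_rot: [[-0.172, 0.985, -0.0], [0.985, 0.172, -0.0], [-0.0, -0.0, -1.0]]
ft_force: [-0.5, 0.4, -3.5]
grip_width: 0.0584
gripper_force: 34.5
```

jog_arm(hand=[0.05,0.05,0.05,0.05,0.05], travel=[[-0.0002,0.001,0],[-0.0001,0.0005,0],[0,0,0],[0,0,0],[0,0,0]], yaw=[0,0,0,0,0])

```text
time_s: 30.3
position: [0.5652, 0.2407, 0.1149]
tool_rot: [[-0.172, 0.985, -0.0], [0.985, 0.172, -0.0], [-0.0, -0.0, -1.0]]
ft_force: [-0.1, 0.5, -3.3]
grip_width: 0.0582
gripper_force: 34.5
```

jog_arm(hand=[0.05,0.05,0.05,0.05,0.05], travel=[[-0.0002,0.001,0],[-0.0001,0.0005,0],[0,0,0],[0,0,0],[0,0,0]], yaw=[0,0,0,0,0])

```text
time_s: 30.92
position: [0.5649, 0.2423, 0.1149]
tool_rot: [[-0.172, 0.985, 0.0], [0.985, 0.172, -0.0], [-0.0, 0.0, -1.0]]
ft_force: [0.8, 0.1, -2.9]
grip_width: 0.058
gripper_force: 34.5
```

jog_arm(hand=[0.05,0.05,0.05,0.05,0.05], travel=[[-0.0002,0.001,0],[-0.0001,0.0005,0],[0,0,0],[0,0,0],[0,0,0]], yaw=[0,0,0,0,0])

```text
time_s: 31.55
position: [0.5647, 0.2432, 0.1149]
tool_rot: [[-0.172, 0.985, -0.0], [0.985, 0.172, -0.001], [-0.001, -0.0, -1.0]]
ft_force: [-0.2, -4.8, -2.5]
grip_width: 0.0582
gripper_force: 34.5
```

Gear contacts at −4.8 N. Release, then go to the cap flange.

jog_arm(hand=[0.06,0.065,0.07,0.075,0.08], travel=[[0,0,0],[0,0,0],[0,0,0],[0,0,0],[0,0,0.01]], yaw=[0,0,0,0,0])

```text
time_s: 32.17
position: [0.5643, 0.2437, 0.1247]
tool_rot: [[-0.172, 0.985, -0.001], [0.985, 0.172, -0.0], [0.0, -0.002, -1.0]]
ft_force: [0.8, 0.1, 0.4]
grip_width: 0.0802
gripper_force: 0.0
```

jog_arm(hand=[0.08,0.08,0.08,0.08,0.08], travel=[[0,0,0.03],[0,0,0.045],[-0.0067,-0.047,0],[-0.0067,-0.047,-0.008],[-0.0067,-0.047,-0.008]], yaw=[0,0,-0.02,-0.02,-0.02])

```text
time_s: 32.8
position: [0.5443, 0.1015, 0.1847]
tool_rot: [[-0.112, 0.994, 0.002], [0.994, 0.112, -0.0], [-0.0, 0.002, -1.0]]
ft_force: [1.5, -0.2, -0.8]
grip_width: 0.0801
gripper_force: 0.0
```

jog_arm(hand=[0.08,0.08,0.08,0.08,0.08], travel=[[-0.0067,-0.047,-0.008],[-0.0067,-0.047,-0.008],[-0.0067,-0.047,-0.008],[-0.0067,-0.047,-0.008],[-0.0067,-0.047,-0.008]], yaw=[-0.02,-0.02,-0.02,-0.02,-0.02])

```text
time_s: 33.42
position: [0.5109, -0.1338, 0.1445]
tool_rot: [[-0.012, 1.0, 0.001], [1.0, 0.012, -0.001], [-0.001, 0.001, -1.0]]
ft_force: [0.3, -0.2, 0.8]
grip_width: 0.0795
gripper_force: 0.0
```

jog_arm(hand=[0.08,0.08,0.08,0.08,0.08], travel=[[-0.0067,-0.047,-0.008],[0,0,0],[0,0,0],[0,0,0],[0,0,0]], yaw=[-0.02,0,0,0,0])

```text
time_s: 34.05
position: [0.5045, -0.1784, 0.1362]
tool_rot: [[0.006, 1.0, 0.0], [1.0, -0.006, -0.0], [-0.0, 0.0, -1.0]]
ft_force: [0.2, 0.1, 0.4]
grip_width: 0.0799
gripper_force: 0.0
```

Run:
```python
from h import *
for n in("top","scene"):
    im=env.get_image(n)[:,:,::-1];cv2.imwrite(f"pics/{n}3.png",im)
a=cv2.imread("pics/top3.png")[215:265,145:245];b=cv2.imread("pics/scene3.png")[145:215,370:440]
C=np.zeros((350,800,3),np.uint8);C[:225,:450]=cv2.resize(a,(450,225),interpolation=2);C[:,450:]=cv2.resize(b,(350,350),interpolation=2);cv2.imwrite("pics/i.png",C)
```

```text
(no output)
```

View pics/i.png

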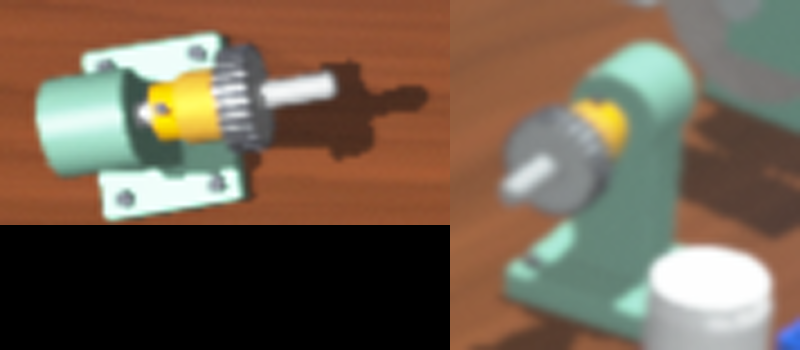

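Collar, spacer and gear sit face to face on the rod, with the gear at (238,100) in the crop. Now I'll grasp the cap by its flange, going down 89 mm to TCP z 0.047.

jog_arm(hand=[0.08,0.08,0.08,0.08,0.08], travel=[[0,0,-0.03],[0,0,-0.03],[0,0,-0.02],[0,0,-0.009],[0,0,0]], yaw=[0,0,0,0,0], grip_force=30)

```text
time_s: 34.78
position: [0.5043, -0.1791, 0.0469]
tool_rot: [[0.007, 1.0, -0.0], [1.0, -0.007, 0.0], [0.0, -0.0, -1.0]]
ft_force: [-0.2, 0.3, 0.2]
grip_width: 0.0799
gripper_force: 0.0
```

jog_arm(hand=[0.06,0.045,0.045,0.045,0.045], travel=[[0,0,0],[0,0,0],[0,0,0],[0,0,0],[0,0,0]], yaw=[0,0,0,0,0])

```text
time_s: 35.4
position: [0.5044, -0.1794, 0.048]
tool_rot: [[0.007, 1.0, 0.001], [1.0, -0.007, -0.001], [-0.001, 0.001, -1.0]]
ft_force: [-2.6, 0.4, 4.7]
grip_width: 0.0523
gripper_force: 30.6
```

jog_arm(hand=[0.045,0.045,0.045,0.045,0.045], travel=[[0,0,0.03],[0,0,0.041],[0.0111,0.0463,0],[0.0111,0.0463,0],[0.0111,0.0463,0]], yaw=[0,0,0.0257,0.0257,0.0257])

```text
time_s: 36.02
position: [0.5377, -0.0389, 0.1183]
tool_rot: [[-0.07, 0.998, 0.0], [0.998, 0.07, -0.0], [-0.0, 0.0, -1.0]]
ft_force: [1.1, 0.1, -3.0]
grip_width: 0.0524
gripper_force: 33.4
```

jog_arm(hand=[0.045,0.045,0.045,0.045,0.045], travel=[[0.0111,0.0463,0],[0.0111,0.0463,0],[0.0111,0.0463,0],[0.0111,0.0463,0],[0,0,0]], yaw=[0.0257,0.0257,0.0257,0.0257,0])

```text
time_s: 36.65
position: [0.5819, 0.1478, 0.1178]
tool_rot: [[-0.176, 0.984, 0.0], [0.984, 0.176, 0.001], [0.0, 0.0, -1.0]]
ft_force: [-0.1, -0.8, -2.1]
grip_width: 0.0524
gripper_force: 33.4
```

Run:
```python
from h import *
im=env.get_image("scene")[:,:,::-1];cv2.imwrite("pics/scene4.png",im)
cv2.imwrite("pics/j.png",cv2.resize(im[130:220,340:460],None,fx=5,fy=5,interpolation=2))
print(env.observe()['position'],env.observe()['ft_force'])
```

```text
[0.58171032 0.14610628 0.11777785] [ 0.33648411 -0.50317871 -2.86494002]
```

View pics/j.png

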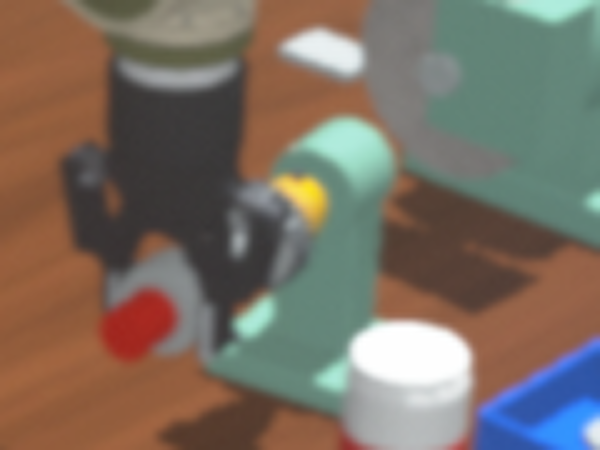

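The cap is held level, red grip at (140,325), with the rod ahead of it. Insert.

jog_arm(hand=[0.045,0.045,0.045,0.045,0.045], travel=[[-0.002,0.012,0],[-0.002,0.012,0],[0,0.001,0],[-0.0002,0.0015,0],[0,0,0]], yaw=[0,0,0,0,0])

```text
time_s: 37.33
position: [0.5778, 0.1712, 0.118]
tool_rot: [[-0.171, 0.985, 0.0], [0.985, 0.171, -0.0], [-0.0, 0.0, -1.0]]
ft_force: [0.2, 0.2, -3.3]
grip_width: 0.0524
gripper_force: 33.4
```

jog_arm(hand=[0.045,0.045,0.045,0.045,0.045], travel=[[-0.0003,0.0015,0],[-0.0003,0.0015,0],[-0.0003,0.0015,0],[0,0,0],[0,0,0]], yaw=[0,0,0,0,0])

```text
time_s: 37.95
position: [0.5769, 0.1759, 0.1179]
tool_rot: [[-0.172, 0.985, 0.0], [0.985, 0.172, -0.0], [-0.0, 0.0, -1.0]]
ft_force: [0.3, 0.4, -2.8]
grip_width: 0.0522
gripper_force: 33.4
```

jog_arm(hand=[0.045,0.045,0.045,0.045,0.045], travel=[[-0.0003,0.0015,0],[-0.0003,0.0015,0],[-0.0003,0.0015,0],[0,0,0],[0,0,0]], yaw=[0,0,0,0,0])

```text
time_s: 38.58
position: [0.576, 0.1804, 0.1179]
tool_rot: [[-0.172, 0.985, -0.0], [0.985, 0.172, -0.0], [-0.0, -0.0, -1.0]]
ft_force: [-0.5, 0.8, -2.1]
grip_width: 0.0518
gripper_force: 33.4
```

jog_arm(hand=[0.045,0.045,0.045,0.045,0.045], travel=[[-0.0009,0.005,0],[-0.0009,0.005,0],[-0.0004,0.002,0],[0,0,0],[0,0,0]], yaw=[0,0,0,0,0])

```text
time_s: 39.2
position: [0.5738, 0.1923, 0.1179]
tool_rot: [[-0.172, 0.985, -0.0], [0.985, 0.172, -0.0], [-0.0, -0.0, -1.0]]
ft_force: [0.3, 0.5, -2.2]
grip_width: 0.0521
gripper_force: 33.4
```

jog_arm(hand=[0.045,0.045,0.045,0.045,0.045], travel=[[-0.0009,0.005,0],[-0.0009,0.005,0],[-0.0004,0.002,0],[0,0,0],[0,0,0]], yaw=[0,0,0,0,0])

```text
time_s: 39.83
position: [0.5716, 0.2043, 0.1179]
tool_rot: [[-0.172, 0.985, -0.0], [0.985, 0.172, -0.0], [-0.0, -0.0, -1.0]]
ft_force: [-0.2, -1.3, -2.6]
grip_width: 0.0519
gripper_force: 33.4
```

jog_arm(hand=[0.045,0.045,0.045,0.045,0.045], travel=[[-0.0003,0.0015,0],[-0.0003,0.0015,0],[-0.0002,0.0015,0],[0,0,0],[0,0,0]], yaw=[0,0,0,0,0])

```text
time_s: 40.45
position: [0.5708, 0.2089, 0.1179]
tool_rot: [[-0.172, 0.985, 0.0], [0.985, 0.172, -0.0], [-0.0, 0.0, -1.0]]
ft_force: [-0.9, 0.0, -2.7]
grip_width: 0.0525
gripper_force: 33.4
```

jog_arm(hand=[0.045,0.045,0.045,0.045,0.045], travel=[[-0.0002,0.001,0],[-0.0002,0.001,0],[-0.0001,0.0005,0],[0,0,0],[0,0,0]], yaw=[0,0,0,0,0])

```text
time_s: 41.08
position: [0.5703, 0.2114, 0.1179]
tool_rot: [[-0.172, 0.985, 0.0], [0.985, 0.172, -0.0], [-0.0, 0.0, -1.0]]
ft_force: [0.2, 0.0, -2.9]
grip_width: 0.0524
gripper_force: 33.4
```

jog_arm(hand=[0.045,0.045,0.045,0.045,0.045], travel=[[-0.0002,0.001,0],[-0.0001,0.0005,0],[0,0,0],[0,0,0],[0,0,0]], yaw=[0,0,0,0,0])

```text
time_s: 41.7
position: [0.57, 0.2128, 0.1179]
tool_rot: [[-0.172, 0.985, 0.0], [0.985, 0.172, -0.0], [-0.0, 0.0, -1.0]]
ft_force: [1.4, 0.6, -3.2]
grip_width: 0.0522
gripper_force: 33.4
```

jog_arm(hand=[0.045,0.045,0.045,0.045,0.045], travel=[[-0.0002,0.001,0],[-0.0001,0.0005,0],[0,0,0],[0,0,0],[0,0,0]], yaw=[0,0,0,0,0])

```text
time_s: 42.32
position: [0.5697, 0.2144, 0.1179]
tool_rot: [[-0.172, 0.985, 0.0], [0.985, 0.172, 0.0], [0.0, 0.0, -1.0]]
ft_force: [0.7, 0.3, -2.1]
grip_width: 0.0521
gripper_force: 33.4
```

jog_arm(hand=[0.045,0.045,0.045,0.045,0.045], travel=[[-0.0002,0.001,0],[-0.0001,0.0005,0],[0,0,0],[0,0,0],[0,0,0]], yaw=[0,0,0,0,0])

```text
time_s: 42.95
position: [0.5694, 0.2158, 0.1179]
tool_rot: [[-0.172, 0.985, 0.0], [0.985, 0.172, 0.0], [0.0, 0.0, -1.0]]
ft_force: [-0.6, -0.6, -2.3]
grip_width: 0.0525
gripper_force: 33.4
```

jog_arm(hand=[0.045,0.045,0.045,0.045,0.045], travel=[[-0.0002,0.001,0],[0,0.0003,0],[0,0,0],[0,0,0],[0,0,0]], yaw=[0,0,0,0,0])

```text
time_s: 43.58
position: [0.5692, 0.2172, 0.1179]
tool_rot: [[-0.172, 0.985, -0.0], [0.985, 0.172, -0.0], [-0.0, -0.0, -1.0]]
ft_force: [-0.5, -0.7, -3.0]
grip_width: 0.052
gripper_force: 33.4
```

jog_arm(hand=[0.045,0.045,0.045,0.045,0.045], travel=[[-0.0002,0.001,0],[0,0.0003,0],[0,0,0],[0,0,0],[0,0,0]], yaw=[0,0,0,0,0])

```text
time_s: 44.2
position: [0.5691, 0.2174, 0.1179]
tool_rot: [[-0.172, 0.985, -0.0], [0.985, 0.172, -0.002], [-0.002, -0.001, -1.0]]
ft_force: [-0.4, -6.3, -2.1]
grip_width: 0.0523
gripper_force: 33.5
```

Contact at about 6 N for 1 mm of lag, so 0.5 mm more gives about 10 N.

jog_arm(hand=[0.045,0.045,0.045,0.045,0.045], travel=[[0,0.0003,0],[-0.0001,0.0002,0],[0,0,0],[0,0,0],[0,0,0]], yaw=[0,0,0,0,0])

```text
time_s: 44.82
position: [0.5691, 0.2174, 0.1179]
tool_rot: [[-0.171, 0.985, -0.0], [0.985, 0.171, -0.003], [-0.003, -0.001, -1.0]]
ft_force: [0.5, -9.3, -2.6]
grip_width: 0.0523
gripper_force: 33.5
```

jog_arm(hand=[0.045,0.045,0.045,0.045,0.045], travel=[[0,0.0001,0],[0,0,0],[0,0,0],[0,0,0],[0,0,0]], yaw=[0,0,0,0,0])

```text
time_s: 45.45
position: [0.5691, 0.2174, 0.1179]
tool_rot: [[-0.171, 0.985, -0.0], [0.985, 0.171, -0.003], [-0.003, -0.001, -1.0]]
ft_force: [0.0, -8.9, -1.7]
grip_width: 0.0521
gripper_force: 33.5
```

jog_arm(hand=[0.045,0.05,0.055,0.06,0.07], travel=[[0.0001,-0.0009,0],[0,0,0],[0,0,0],[0,0,0],[0,0,0]], yaw=[0,0,0,0,0])

```text
time_s: 46.08
position: [0.569, 0.2185, 0.1181]
tool_rot: [[-0.172, 0.985, 0.0], [0.985, 0.172, 0.0], [0.0, 0.001, -1.0]]
ft_force: [-0.3, -0.9, -0.4]
grip_width: 0.0696
gripper_force: 0.0
```

jog_arm(hand=[0.075,0.075,0.075,0.075,0.075], travel=[[0,0,0],[0,0,0.02],[0,0,0.04],[0,0,0.04],[0.005,-0.05,0.02]], yaw=[0,0,0,0,0])

```text
time_s: 46.7
position: [0.5741, 0.1698, 0.2403]
tool_rot: [[-0.176, 0.984, 0.004], [0.984, 0.176, 0.001], [0.0, 0.004, -1.0]]
ft_force: [1.4, -1.6, 0.1]
grip_width: 0.0749
gripper_force: 0.0
```

jog_arm(hand=[0.075,0.075,0.075,0.075,0.075], travel=[[0,-0.06,0],[0,-0.06,0],[0,-0.05,0],[0,0,0],[0,0,0]], yaw=[0,0,0,0,0])

```text
time_s: 47.32
position: [0.574, -0.0015, 0.2379]
tool_rot: [[-0.172, 0.985, 0.0], [0.985, 0.172, 0.0], [0.0, 0.0, -1.0]]
ft_force: [-0.3, -0.2, 0.1]
grip_width: 0.0749
gripper_force: 0.0
```

Run:
```python
from h import *
for n in("top","scene"):
    im=env.get_image(n)[:,:,::-1];cv2.imwrite(f"pics/{n}5.png",im)
a=cv2.imread("pics/top5.png")[215:265,145:245];b=cv2.imread("pics/scene5.png")[145:215,370:440]
C=np.zeros((350,800,3),np.uint8);C[:225,:450]=cv2.resize(a,(450,225),interpolation=2);C[:,450:]=cv2.resize(b,(350,350),interpolation=2);cv2.imwrite("pics/k.png",C)
```

```text
(no output)
```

View pics/k.png

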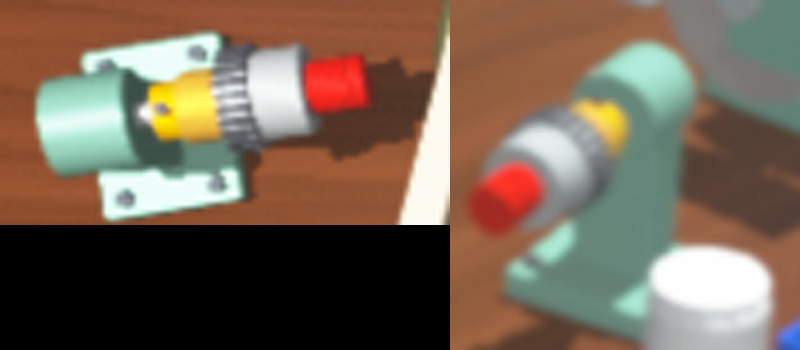

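The stack is snug in the crop: collar, brass (200), gear (237), flange (280), grip (338). The gripper is clear, so I'm handing the job in.

```bash
python3 -c "
from rig import env
print(env.close_job())"
```

```text
the job is handed in; nothing more can be done
None
```

The spacer, gear and end cap are on the rod and look snug against the stop collar in the last pictures; I held the cap at about 9 N for over half a second, let go, and handed the job in at about 47 s, but no verdict came back.

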